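# Preset the clipboard for a grab in the dark

### The arm

A 6-joint arm with a two-finger parallel gripper is mounted at the origin on the work surface. World frame = base frame: x ahead of the robot, y to its left, z up, the work surface at z = 0. Lengths are in m, angles in rad, forces in N, time in s.
With the tool pointing down it reaches from about 0.275 to 0.825 m from the base axis. Payload 4.9 kg.
Tool frame: the origin (TCP) lies midway between the tips of the shut fingers; the grasp point (between the pads) lies 19 mm behind it (grip_point_offset is the distance from the TCP to the grasp point, in m); z points along the fingers, x is the direction in which the jaws open and shut, and the axes are right-handed (so a half turn about z gives the same grasp; the last joint's range is limited). The gripper opens to 85 mm and grips with 20 to 120 N. Pads are 22 mm wide; open, the fingers measure 114 mm over their backs; the gripper's body (76 mm by 85 mm) begins 54 mm behind the grasp point. The pads swing forward as they close: fully open they stand 13 mm farther back than shut.
Start: joints at [1.084, 0.326, -0.193, 1.052, 0, 1.437], TCP at [0.19, 0.516, 0.231] pointing down, gripper open.
Joint ranges: [-2.65, 2.65], [-0.97, 1.79], [-1.3, 1.35], [-1.93, 2.1], [-1.47, 1.37], [-3.14, 3.14]. Speed limits (rad/s): [2.57, 2.57, 3.14, 3.14, 3.14, 3.14].

### API

Orientations are given as a rotation vector (axis times angle).
In Python, from cell import * gives the robot as it stands. Calls block until the motion is done:
- movep(position, orientation): joint-space move of the TCP to a pose.
- move_l(position, velocity=0.15, rot=None, until_force=None): straight line of the TCP; rot=None keeps the orientation; velocity is the mean speed in m/s. With until_force (N) it stops when the force on the tool has changed by that much, and returns True; else False.
- set_joints(angles): joint-space move.
- let_go() and grab(newtons=None): open the fingers fully, or close them until they stop; newtons is the grip in N (None keeps the last).
- sleep(seconds).
- ik(position, orientation): joint angles nearest the present ones, or None.
- get_state(): the state.
- grab_frame(name): name is "scene" or "top"; returns a dict with "img" (400x640x3 uint8, red, green, blue), "fx", "fy", "cx", "cy" (pixels), "k1" (the pictures are not rectified: a ray, as slopes to the right and down, at radius r is drawn at 1 + k1 r^2 times it, then the intrinsics apply), "cam_to_world" (4x4, takes a point from camera to world coordinates). Camera axes: x right, y down, z forward; pixel columns grow to the right and rows downward; lengths in m; the calibration is good to about 2 mm. A picture is of the moment at which its call begins. There is no depth.
A pose or a line that the arm cannot do raises MotionError and nothing moves.
- sign_off(): hands the job in, once; it reports no verdict.
Trained networks look in the newest picture that a camera, given by its name, has taken for a name from the list of things; names that differ only in an ending like _2 or _b are one class to them, and where a whole thing is asked for, a point or a joint stands for the part that bears it (a point fixed in the world has none). Each returns a list of dicts, best first, with "score" (0 to 1); they miss things now and then, are a little off and sometimes report something else, mostly with a low value. They report only what shows in the picture. A call takes as long as a camera call. They do not tell look-alikes from the thing itself.
- spot_in(camera, name): "centre" ([column, row] in pixels, amid what is visible of it).
- silhouettes(camera, name): "mask" (400x640 bool, what is visible of it) and "centre" ([column, row] in pixels, amid what is visible of it).
- tip_of(camera, name): "centre" ([column, row] in pixels: a listed point, or the origin of a listed thing).
The state is a dict: "clock": time; "q": joint angles; "joint_velocities": joint speeds; "tau": joint torques, N m; "position": TCP position; "eef_rot": TCP orientation; "contact_force": force on the tool from outside, world axes, zero at the start; "wrist_torque": the same for the moment, N m; "finger_gap": opening from 0.0 (shut) to 1.0 (fully open).
Only numpy, scipy, OpenCV 4.12 (cv2) and the standard library are available. Lean on these libraries where they do the work, as an engineer would, in place of code of your own. Each camera call takes 0.05 s, during which the arm holds its last target.

### The job

Preset the clipboard on the cabinet's fold-down flap for a one-handed grab in the blackout: with the fingertips, gently push it along the flap towards the flap's free front edge until its plain end sticks out 40 mm beyond that edge, square to the edge. Keep it lying flat on the flap all the while, never gripped or picked up, leave the other props where they stand, and finish with the hand clear.

Things in the scene. Friction and masses are not known exactly. Their poses are not given: they have to be found in the camera images.
- cabinet: Fixed plywood props cabinet, 500 wide, 200 deep, 470 high; a grey flap hinged at its front is folded down level as a rigid shelf. Origin: on the bench under the middle of the hinge line, in the cabinet's front plane; +x points into the cabinet, y along its front, z up. Its front is open above the flap: empty for 45 behind the hinge line, between side walls at y = +-235, up to 355 above the flap.
- flap_edge (a point): Middle of the flap's free front edge, on its top surface, 100 above the bench; axes as the cabinet's, so -x points straight out over the edge and y runs along it. The flap is 340 deep (edge to hinge), 500 wide, 15 thick, with no lip and nothing under its edge. A thin steel stay slopes up from each side end (y = +-244), only within 145 of the hinge, to 140 above the flap.
- clipboard: Small brown hardboard clipboard with a sheet of paper, loose on the flap: 175 long (its x), 120 wide (y), 5 thick, 0.11 to 0.23 kg. A steel clip 75 wide lies across its +x end, nearest the cabinet: an upright back flush with the board's end, 18 above the flap, then sloping down to the board. The -x end is plain, and is the one to stick out. Origin: centre of its underside.
- clipboard_end (a point): Middle of the clipboard's plain -x end edge, halfway up the board's thickness (2.5 above its underside). Axes as the clipboard's.
- clipboard_clip (a point): Middle of the flat upright back of the clip, at the very +x end of the clipboard, 12 above its underside. Axes as the clipboard's.
- mug: Blue enamel mug standing on the flap, 80 across, 80 high, handle on its +y side (30 out). Origin: centre of its underside. Leave alone.
- ashtray: Round black ashtray on the flap, 94 across, 30 high. Origin: centre of its underside. Leave alone.
- receiver: Chrome telephone receiver lying on the flap with its cups down, 206 long (its x), 54 wide, 54 high. Origin: midway between the cups, at their underside. Leave alone.
Mind the look-alikes: they are no part of the job. What is meant by the clipboard is not black or red, and is the larger of those in its own colour.

How it is judged:
By the outcome, as a careful person would: the job done as asked, in the order asked, and still so for the second after the job is handed in, with the robot touching nothing.
It also fails if it takes over 35 s, if anything falls off the work surface, if the arm or the gripper's body presses on something with over 40 N, if the wrist force passes 120 N, or if a joint passes its speed limit or range.

## Working session

There is one attempt and no reset: what is moved stays moved. The work goes in short steps, each a Python script; the robot and the scene stay as the last script left them, time stands still between calls to the robot, and variables do not carry over. Pictures are saved under pics/ and viewed, and the job is handed in when it is done.

```bash
ls; mkdir -p pics
python3 - <<'E'
from cell import *
import cv2
s=get_state();print(s['clock'],s['position'],s['eef_rot'],s['finger_gap'])
for c in("scene","top"):
    f=grab_frame(c);cv2.imwrite(f'pics/{c}0.png',f['img'][:,:,::-1]);print(c,f['fx'],f['cx'],f['cy'],f['k1'],f['cam_to_world'])
    for n in("flap_edge","clipboard_end","clipboard_clip","clipboard","mug","ashtray","receiver","cabinet"):
        print(n,[(r['score'],r['centre']) for r in tip_of(c,n)])
print(get_state()['clock'])
E
```

```text
pics
0.0 [0.18976883 0.51560965 0.23051465] [ 2.57616708e+00  1.79666144e+00 -2.35818209e-03] 0.9964953011275686
scene 368.3882675164275 316.10413358433266 204.28452397676293 -0.07947272065409039 [[ 0.46719551  0.47970399 -0.74270616  1.36558257]
 [ 0.88388257 -0.23258817  0.40577622 -0.48125203]
 [ 0.02190781 -0.84604186 -0.53266614  0.68907121]
 [ 0.          0.          0.          1.        ]]
flap_edge [(0.86, [297.2, 218.1])]
clipboard_end [(0.74, [217.8, 203.7]), (0.59, [266.1, 256.5]), (0.56, [315.3, 209.5])]
clipboard_clip [(0.9, [232.6, 242.3]), (0.74, [344.3, 190.3]), (0.58, [170.4, 219.6]), (0.55, [290.3, 289.9])]
clipboard [(0.89, [197.2, 212.3]), (0.88, [331.1, 198.5]), (0.7, [254.1, 249.5]), (0.63, [303.9, 309.4])]
mug [(0.67, [410.6, 228.4])]
ashtray [(0.64, [357.8, 245.1])]
receiver [(0.57, [329.2, 174.4])]
cabinet [(0.83, [386.7, 212.0])]
top 360.8359095885075 318.518775627521 200.42688982217382 -0.0455556055428057 [[-0.01775189 -0.97696078  0.21267936  0.3500332 ]
 [-0.99984119  0.01701178 -0.00530954 -0.03246817]
 [ 0.00156916 -0.21273984 -0.97710762  0.98433793]
 [ 0.          0.          0.          1.        ]]
flap_edge [(0.98, [346.7, 179.8])]
clipboard_end [(0.89, [405.4, 316.8]), (0.89, [370.4, 98.7]), (0.86, [379.3, 196.2]), (0.85, [330.4, 191.3])]
clipboard_clip [(0.97, [409.7, 220.8]), (0.93, [375.7, 134.6]), (0.84, [473.4, 296.8])]
clipboard [(0.84, [441.2, 305.3]), (0.72, [373.1, 119.1]), (0.62, [299.0, 203.4]), (0.62, [395.0, 206.0])]
mug [(0.89, [252.4, 118.7])]
ashtray [(0.73, [313.7, 117.5])]
receiver [(0.75, [264.5, 261.8])]
cabinet [(0.97, [221.4, 203.4])]
0.9
```

View pics/scene0.png

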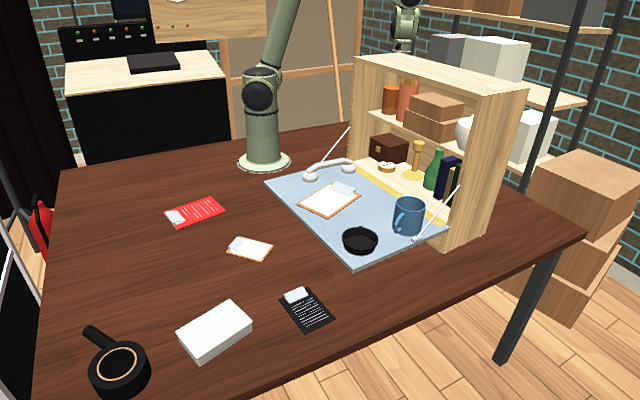

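View pics/top0.png

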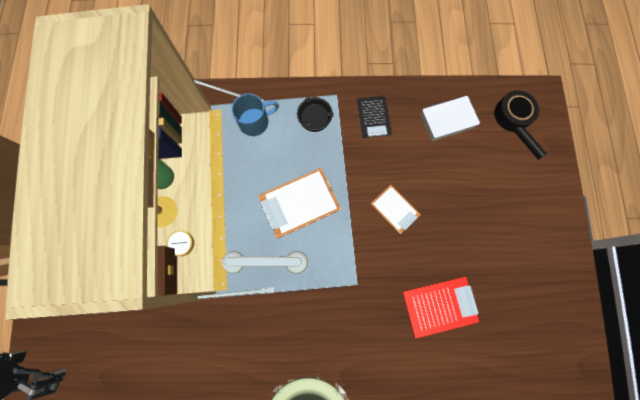

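The top picture shows the flap with its free edge running from about (337,95) to (357,284). The brown clipboard on the flap is centred at (299,203), with its clip end towards the cabinet at about (273,213). A smaller brown one lies on the bench at (395,208). The mug is at (252,115), the ashtray at (314,114) and the receiver at (265,262).

```bash
cat > h.py <<'E'
from cell import *
import cv2, numpy as np
def ray(f,uv):
    K=np.array([[f['fx'],0,f['cx']],[0,f['fy'],f['cy']],[0,0,1]])
    p=cv2.undistortPoints(np.array(uv,float).reshape(-1,1,2),K,np.array([f['k1'],0,0,0,0.]))[:,0]
    T=f['cam_to_world'];d=np.c_[p,np.ones(len(p))]@T[:3,:3].T
    return T[:3,3],d
def onz(f,uv,z):
    o,d=ray(f,uv);return o+d*((z-o[2])/d[:,2])[:,None]
def proj(f,X):
    T=f['cam_to_world'];X=np.array(X,float).reshape(-1,3)
    c=(X-T[:3,3])@T[:3,:3];s=c[:,:2]/c[:,2:];r2=(s**2).sum(1,keepdims=True);s=s*(1+f['k1']*r2)
    return s*[f['fx'],f['fy']]+[f['cx'],f['cy']]
E
python3 - <<'E'
from h import *
f=grab_frame("top")
m=silhouettes("top","clipboard")
out=f['img'].copy()
for r in m:
    u,v=r['centre'];print(r['score'],r['centre'],r['mask'].sum())
    if abs(u-299)<15 and abs(v-203)<15:
        np.save('m.npy',r['mask'])
        ys,xs=np.nonzero(r['mask']);P=onz(f,np.c_[xs,ys],0.105)[:,:2]
        rc=cv2.minAreaRect(P.astype(np.float32)*1000);print(rc,cv2.boxPoints(rc))
for z,pts in((0.1,[[337,95],[357,284],[346.7,179.8]]),(0.105,[[330.4,191.3]])): print(onz(f,pts,z))
for n,p in(("mug",[252.4,118.7]),("ash",[313.7,117.5]),("rec",[264.5,261.8]),("cabhinge",[221.4,203.4])):print(n,onz(f,[p],0.1 if n!="cabhinge" else 0))
big=cv2.resize(f['img'][80:310,190:370],None,fx=3.2,fy=2.6*0+3.2/1.25*1.0,interpolation=cv2.INTER_CUBIC)
big=cv2.resize(f['img'][85:300,190:400],None,fx=2.7,fy=2.7,interpolation=cv2.INTER_CUBIC)
cv2.imwrite('pics/crop.png',big[:,:,::-1])
E
```

```text
0.91 [372.3, 118.7] 1187
0.65 [393.7, 206.3] 1224
0.61 [298.1, 200.1] 3261
((538.9108276367188, 12.08892822265625), (122.29247283935547, 175.55029296875), 24.133527755737305) [[447.22092  67.19157]
 [518.9972  -93.01476]
 [630.6007  -43.01371]
 [558.82446 117.19262]]
0.56 [442.7, 305.7] 3085
[[ 0.83190124 -0.09214248  0.1       ]
 [ 0.33610133 -0.12578574  0.1       ]
 [ 0.59491103 -0.10983085  0.1       ]]
[[ 0.56433749 -0.06745815  0.105     ]]
mug [[0.767047   0.13387428 0.1       ]]
ash [[ 0.76735997 -0.02850807  0.1       ]]
rec [[0.3925958  0.09632817 0.1       ]]
cabhinge [[5.60509240e-01 2.33732561e-01 1.11022302e-16]]
```

View pics/crop.png

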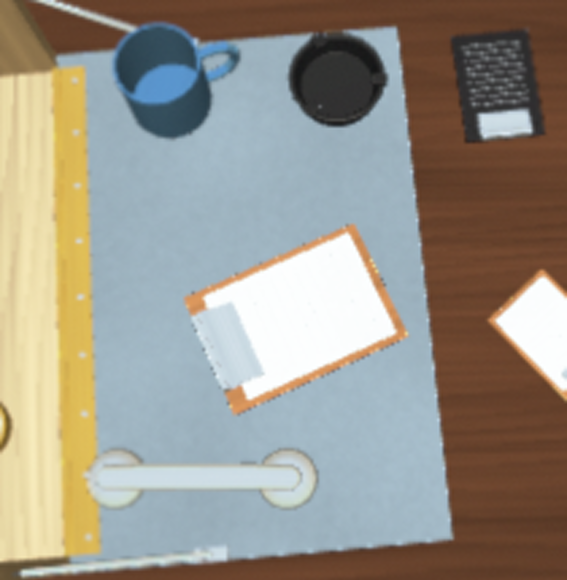

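```bash
cat >> h.py <<'E'
def edge_line(f,rows):
    """flap free edge: blue-red transition per row (blue flap -> brown bench), subpixel"""
    g=f['img'].astype(float);d=cv2.GaussianBlur(g[:,:,2]-g[:,:,0],(3,3),0)
    pts=[]
    for r in rows:
        c0=int(337+(r-95)*20/189)
        seg=d[r,c0-10:c0+11];i=np.argmin(np.diff(seg))
        th=(seg[:6].mean()+seg[-6:].mean())/2
        k=[j for j in range(20) if seg[j]>=th>seg[j+1]]
        if len(k)!=1: continue
        j=k[0];pts.append([c0-10+j+(seg[j]-th)/(seg[j]-seg[j+1]),r])
    P=onz(f,pts,0.1)[:,:2]
    vx,vy,x0,y0=cv2.fitLine(P.astype(np.float32),cv2.DIST_HUBER,0,0.001,0.001).ravel()
    if vx<0: vx,vy=-vx,-vy
    res=np.abs((P-[x0,y0])@[-vy,vx]);print('edge n',len(P),'res',np.median(res).round(5))
    return np.array([x0,y0]),np.array([vx,vy])   # n=(-vy,vx) points into the cabinet
def rect(f,near):
    """outer rect of brown/white clipboard by colour differing from flap"""
    best=None
    for r in silhouettes("top","clipboard"):
        if np.hypot(*(np.array(r['centre'])-near))<25: best=r;break
    if best is None: return None
    ys,xs=np.nonzero(best['mask']);h=cv2.convexHull(np.c_[xs,ys].astype(np.int32))[:,0]
    P=onz(f,h,0.105)[:,:2]
    return cv2.minAreaRect((P*1000).astype(np.float32))
def Rt(yaw,flip=1):
    """tool down, tool x along board y axis (yaw=board yaw)"""
    from scipy.spatial.transform import Rotation as R
    yb=flip*np.array([-np.sin(yaw),np.cos(yaw),0]);z=np.array([0,0,-1.])
    return R.from_matrix(np.c_[yb,np.cross(z,yb),z]).as_rotvec()
E
python3 - <<'E'
from h import *
f=grab_frame("top")
p,v=edge_line(f,list(range(102,280)));print(p,v,np.degrees(np.arctan2(v[1],v[0])))
print(rect(f,[299,203]))
g=f['img'].astype(float);
# colour mask of the clipboard: brown border or white paper, ROI
roi=np.zeros(g.shape[:2],bool);roi[160:248,248:345]=1
b=g[:,:,2]-g[:,:,0]
m=(((b<5))&roi).astype(np.uint8)
n,l,st,_=cv2.connectedComponentsWithStats(m);i=1+np.argmax(st[1:,4]);ys,xs=np.nonzero(l==i)
P=onz(f,np.c_[xs,ys],0.105)[:,:2];print(st[i],cv2.minAreaRect((P*1000).astype(np.float32)))
f2=grab_frame("scene")
for n,X in (("end",None),):pass
print(proj(f2,[[*p,0.1]]), proj(f2,[[0.332,-0.126,.1],[.832,-.092,.1]]))
s=get_state();q=s['q']
for pos in ([0.14,0.38,0.6],[0.12,0.33,.6],[0.45,0.1,0.6],[0.49,0.115,0.2],[0.49,0.115,0.09],[.56,.03,.09]):
  for fl in(1,-1): print(pos,fl,np.round(ik(pos,Rt(np.radians(114),fl)),2) if ik(pos,Rt(np.radians(114),fl)) is not None else None)
print(np.round(ik([0.14,.38,.6],s['eef_rot']),2) if ik([0.14,.38,.6],s['eef_rot']) is not None else None, s['clock'],s['contact_force'])
E
```

```text
edge n 178 res 0.00019
[ 0.57513785 -0.10978113] [0.9975743  0.06960906] 3.9915333
((538.1615600585938, 11.559326171875), (121.38150024414062, 178.4149932861328), 24.121810913085938)
[ 258  168   84   71 2850] ((538.3494873046875, 11.188064575195312), (121.68901824951172, 176.93472290039062), 23.63453483581543)
[[297.24107228 215.77158365]] [[261.57543372 180.26943284]
 [350.73657047 268.54067633]]
[0.14, 0.38, 0.6] 1 [ 1.04  0.1   0.46  1.94  0.   -0.95]
[0.14, 0.38, 0.6] -1 [1.04 0.1  0.46 1.94 0.   2.19]
[0.12, 0.33, 0.6] 1 [ 1.01 -0.01  0.35  1.93  0.   -0.98]
[0.12, 0.33, 0.6] -1 [ 1.01 -0.01  0.35  1.93  0.    2.16]
[0.45, 0.1, 0.6] 1 [ 0.06  0.22  0.62  1.97  0.   -1.93]
[0.45, 0.1, 0.6] -1 [0.06 0.22 0.62 1.97 0.   1.21]
[0.49, 0.115, 0.2] 1 [ 0.08  0.27 -0.36  0.94  0.   -1.91]
[0.49, 0.115, 0.2] -1 [ 0.08  0.27 -0.36  0.94  0.    1.24]
[0.49, 0.115, 0.09] 1 [ 0.08  0.39 -0.51  0.68  0.   -1.91]
[0.49, 0.115, 0.09] -1 [ 0.08  0.39 -0.51  0.68  0.    1.24]
[0.56, 0.03, 0.09] 1 [-0.08  0.48 -0.35  0.74  0.   -2.07]
[0.56, 0.03, 0.09] -1 [-0.08  0.48 -0.35  0.74  0.    1.07]
[1.04 0.1  0.46 1.94 0.   1.39] 1.15 [-1.03870798e-03  7.10905437e-01  1.31219808e+00]
```

Run:
```python
from h import *
s=get_state()
yaw=np.radians(113.9);c=np.array([.5383,.0114]);x=np.array([np.cos(yaw),np.sin(yaw)])
a=c+x*(.0875+.011+.013)
R0=Rt(yaw,-1)
move_l([0.14,0.38,0.6],0.4);print(get_state()['clock'])
movep([a[0]-0.02,a[1]-.02,0.6],R0);print(get_state()['clock'])
move_l([*a,0.22],0.35,rot=R0)
move_l([*a,0.125],0.15);print(get_state()['clock'])
print(move_l([*a,0.086],0.03,until_force=4))
s=get_state();print(s['position'],a,s['contact_force'],s['clock'],s['finger_gap'])
z=s['position'][2]+0.0015
move_l([*a,z],0.03)
f=grab_frame("top");cv2.imwrite('pics/top1.png',cv2.resize(f['img'][85:300,190:400],None,fx=2.7,fy=2.7)[:,:,::-1])
f=grab_frame("scene");cv2.imwrite('pics/scene1.png',cv2.resize(f['img'][130:280,240:440],None,fx=4,fy=4)[:,:,::-1])
print(get_state()['contact_force'],z)
```

```text
2.2917
3.9083
6.3083
True
[0.49296799 0.11332978 0.0868632 ] [0.49312671 0.11333932] [-0.46319833 -0.64553988  4.36237918] 7.5 1.0037753462816192
[-0.00762747  0.22134499  0.38681697] 0.0883631980691156
```

View pics/top1.png

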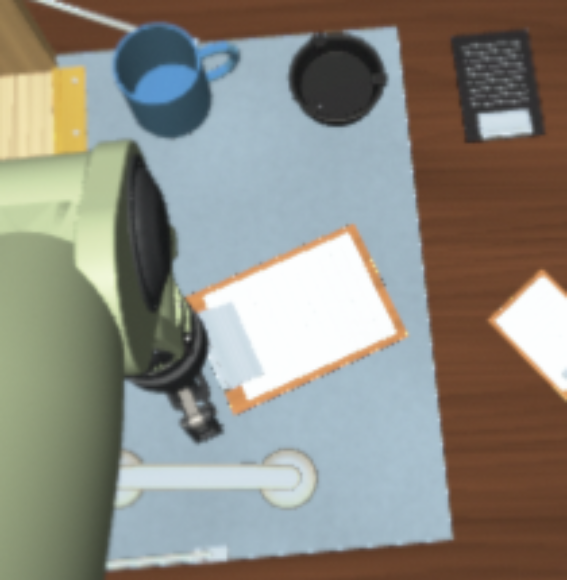

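View pics/scene1.png

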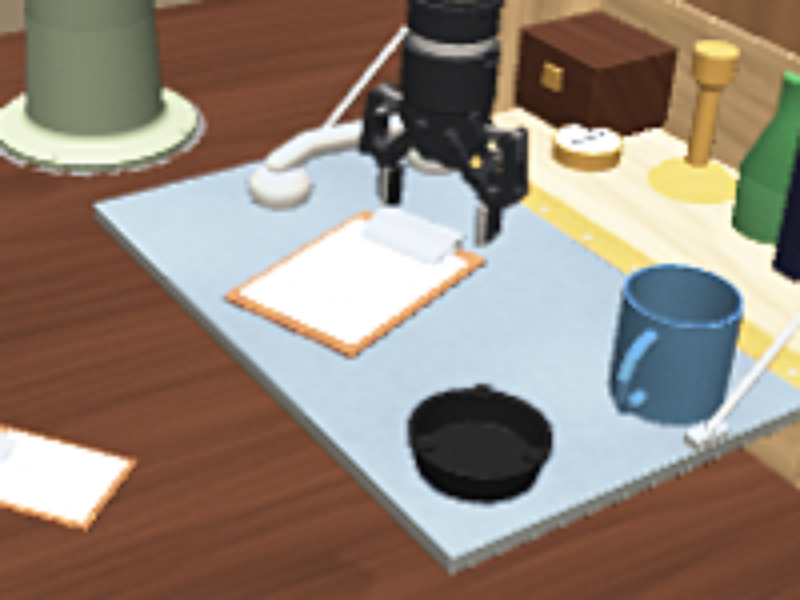

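Run:
```python
from h import *
z=0.0884
e=np.array([.57514,-.10978]);v=np.array([.99757,.06961]);n=np.array([-v[1],v[0]])
yf=np.radians(93.99);y0=np.radians(113.9)
c=np.array([.5383,.0114]);ys=y0
hd=lambda y:np.array([np.cos(y),np.sin(y)])
S=0.050;N=6
wp=[]
for k in range(N):
    dy=(yf-y0)/N;c=c-hd(ys+dy/2)*S/N;ys+=dy;wp.append((c.copy(),ys))
d=(c-e)@n; print('after arc overhang',(.0875-d)*1000)
ex=(d-(.0875-.031));c=c-n*ex;wp.append((c,yf))
a=np.array([.5383,.0114])+hd(y0)*(.0875+.011+.001)
print(move_l([*a,z],0.03,until_force=3),get_state()['contact_force'])
for c,y in wp:
    p=c+hd(y)*(.0875+.011)
    move_l([*p,z],0.04,rot=Rt(y,-1))
    s=get_state();print(np.round(p,4),s['position'].round(4),s['contact_force'].round(2),round(s['clock'],2))
f=grab_frame("top");cv2.imwrite('pics/top2.png',cv2.resize(f['img'][85:300,190:400],None,fx=2.7,fy=2.7)[:,:,::-1])
f=grab_frame("scene");cv2.imwrite('pics/scene2.png',cv2.resize(f['img'][130:280,240:440],None,fx=4,fy=4)[:,:,::-1])
```

```text
after arc overhang 13.056700023065456
False [-0.27930179 -0.09777899 -0.67334212]
[0.5068 0.0959] [0.507  0.0957 0.0884] [-0.82 -0.83 -0.91] 8.82
[0.5149 0.0899] [0.515  0.0897 0.0884] [-0.12 -0.06 -0.61] 9.22
[0.5227 0.0834] [0.5227 0.0832 0.0884] [-0.25 -0.41 -0.4 ] 9.62
[0.53   0.0764] [0.5301 0.0762 0.0884] [0.04 1.75 0.16] 10.03
[0.5369 0.0691] [0.537  0.0689 0.0884] [ 0.46 -0.41  1.49] 10.43
[0.5434 0.0614] [0.5435 0.0612 0.0884] [-0.1   0.45 -0.25] 10.82
[0.5447 0.0435] [0.5448 0.0431 0.0884] [ 0.44  0.11 -0.37] 11.43
```

View pics/top2.png

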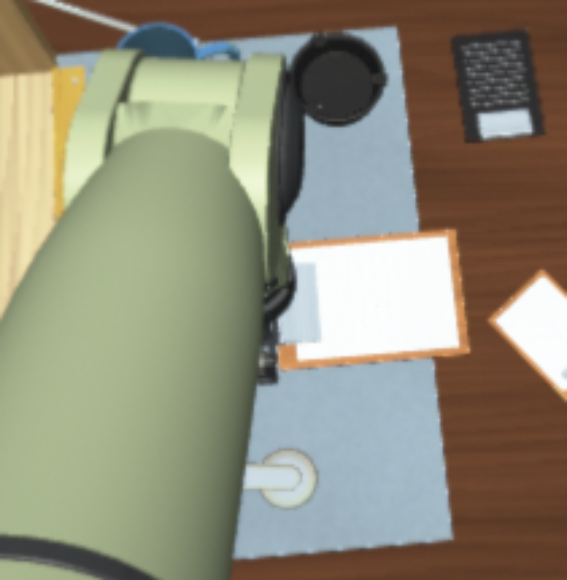

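View pics/scene2.png

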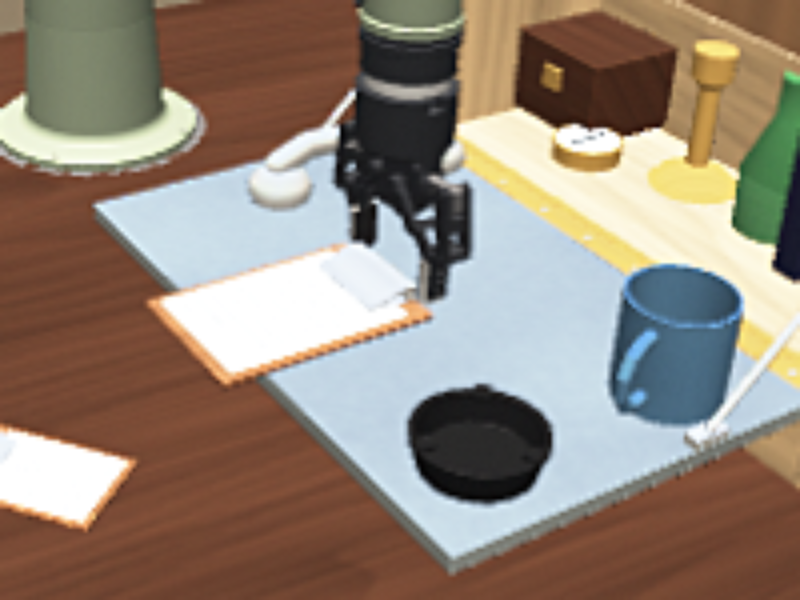

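```bash
cat >> h.py <<'E'
def end_line(f,rows,lo=350,hi=378):
    g=cv2.GaussianBlur(f['img'].astype(float)[:,:,0],(3,3),0);pts=[]
    for r in rows:
        seg=g[r,lo:hi];th=(190*0+np.percentile(seg,85)+np.median(g[r,hi-6:hi]))/2
        th=140
        k=[j for j in range(len(seg)-1) if seg[j]>=th>seg[j+1]]
        if not k: continue
        j=k[0];pts.append([lo+j+(seg[j]-th)/(seg[j]-seg[j+1]),r])
    return np.array(pts)
def measure(f):
    p,v=np.array([.57514,-.10978]),np.array([.99757,.06961]);n=np.array([-v[1],v[0]])
    E=end_line(f,range(176,211));P=onz(f,E,0.105)[:,:2]
    vx,vy,x0,y0=cv2.fitLine(P.astype(np.float32),cv2.DIST_HUBER,0,.001,.001).ravel()
    a=np.degrees(np.arctan(vy/vx)-np.arctan(v[1]/v[0]))
    oh=-(P-p)@n*1000
    print('overhang mean/min/max mm',oh.mean().round(2),oh.min().round(2),oh.max().round(2),'angle err deg',a.round(2),'n',len(P))
    return oh.mean(),a
E
python3 - <<'E'
from h import *
f=grab_frame("top");print(f['img'][195,352:376,0]);measure(f)
p,v=edge_line(f,list(range(102,160))+list(range(225,280)));print(p,v)
print([ (r['score'],r['centre'],onz(f,[r['centre']],.1025)[0]) for r in tip_of("top","clipboard_end")])
f2=grab_frame("scene")
print([ (r['score'],r['centre'],onz(f2,[r['centre']],.1025)[0]) for r in tip_of("scene","clipboard_end")],proj(f2,[.57514,-.10978,.1]))
E
```

```text
[251 250 251 251 251 249 206 195 195 185 115 102 102 103 104 103 102 103
 103 102 103 103 103 103]
overhang mean/min/max mm 34.03 33.39 34.7 angle err deg -0.26 n 35
edge n 113 res 0.00021
[ 0.55845004 -0.11099336] [0.99758697 0.06942758]
[(0.93, [359.3, 192.4], array([ 0.56084979, -0.14018815,  0.1025    ])), (0.77, [410.6, 315.7], array([ 0.26024593, -0.24927495,  0.1025    ])), (0.61, [368.7, 98.8], array([ 0.81813539, -0.17657481,  0.1025    ])), (0.56, [381.9, 195.1], array([ 0.55290294, -0.19678726,  0.1025    ]))]
[(0.95, [265.5, 252.5], array([ 0.69070241, -0.25135212,  0.1025    ])), (0.76, [288.8, 215.7], array([ 0.56766746, -0.13275486,  0.1025    ])), (0.66, [318.8, 324.9], array([ 0.94597573, -0.23888728,  0.1025    ])), (0.64, [217.2, 203.4], array([ 0.41442488, -0.29796697,  0.1025    ]))] [[297.24175305 215.77186464]]
```

Run:
```python
from h import *
f=grab_frame("scene")
A=onz(f,[[263.75,181.75],[353,271.5]],.1)[:,:2];B=onz(f,[[277.2,205.5],[297,225]],.105)[:,:2]
print(A,B)
d=A[1]-A[0];d/=np.linalg.norm(d)
n=np.array([-d[1],d[0]]);print(((B-A[0])@n)*1000)
cv2.imwrite('pics/s3.png',cv2.resize(f['img'][170:250,255:355],None,fx=7.5,fy=7.5,interpolation=cv2.INTER_CUBIC)[:,:,::-1])
```

```text
[[ 0.34475578 -0.12316431]
 [ 0.84307725 -0.09273945]] [[ 0.50702576 -0.14284744]
 [ 0.62222512 -0.1328259 ]]
[-29.53546856 -26.55294543]
```

View pics/s3.png

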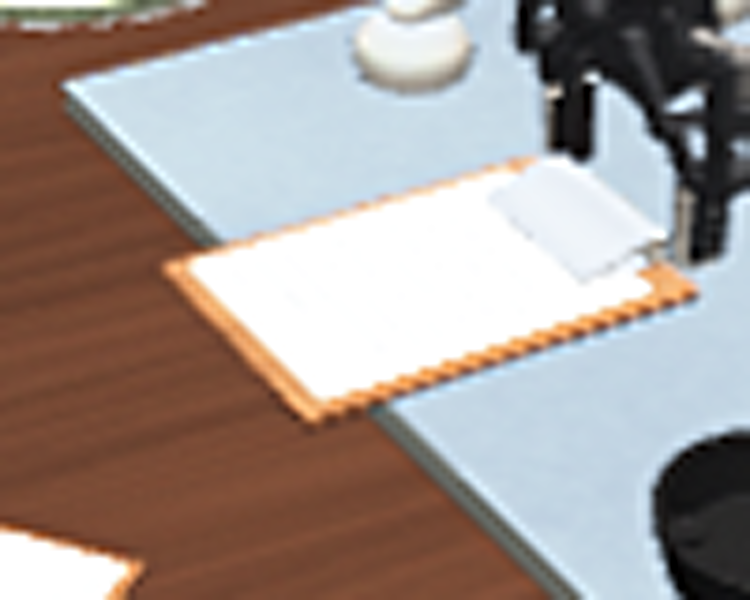

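Run:
```python
from h import *
f=grab_frame("scene")
t=lambda P:(np.array(P)+.5)/7.5-.5+[255,170]
A=onz(f,t([[65,86],[215,240],[392,405],[580,598]]),.1)[:,:2];B=onz(f,t([[163,266],[308,408]]),.105)[:,:2]
print(A,B)
d=A[3]-A[0];d/=np.linalg.norm(d)
n=np.array([-d[1],d[0]]);print(((A-A[0])@n)*1000,((B-A[0])@n)*1000)
# project predicted outlines for 34mm overhang into scene
p,v=np.array([.57514,-.10978]),np.array([.99757,.06961]);nn=np.array([-v[1],v[0]])
g=f['img'].copy()
big=cv2.resize(g[170:250,255:355],None,fx=7.5,fy=7.5,interpolation=cv2.INTER_CUBIC)
def ln(a,b,z,col):
    q=proj(f,[[*a,z],[*b,z]]);q=((q-[255,170]+.5)*7.5-.5).round().astype(int);cv2.line(big,tuple(map(int,q[0])),tuple(map(int,q[1])),col,1)
ln(p-.24*v,p+.24*v,.1,(255,0,0))
for oh,col in((.030,(0,255,0)),(.034,(255,0,255))): ln(p-nn*oh-.06*v,p-nn*oh+.06*v,.105,col)
cv2.imwrite('pics/s4.png',big[:,:,::-1])
```

```text
[[ 0.33937527 -0.12293125]
 [ 0.48710769 -0.11493316]
 [ 0.62163409 -0.10247065]
 [ 0.7498938  -0.0961703 ]] [[ 0.50348874 -0.14424025]
 [ 0.61617563 -0.13409738]]
[ 0.00000000e+00 -1.62886492e+00  2.05629748e+00  6.49466520e-16] [-31.9394685  -29.14837503]
```

View pics/s4.png

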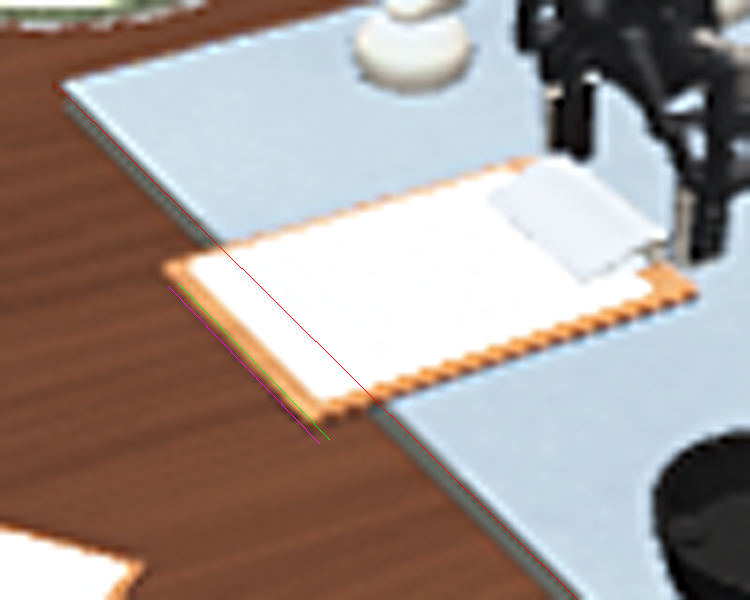

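```bash
cat >> h.py <<'E'
from scipy.ndimage import map_coordinates
def scene_oh(f,guess):
    """scan along edge normal at z=.1 in the scene picture: bench->board bottom edge, bench->flap top edge"""
    p,v=np.array([.57514,-.10978]),np.array([.99757,.06961]);n=np.array([-v[1],v[0]])
    g=cv2.GaussianBlur(f['img'].astype(float),(3,3),0);res=[]
    def scan(ch,s0,offs,z):
        X=np.array([[*(p+v*s0+n*o),z] for o in offs]);uv=proj(f,X)
        return map_coordinates(ch,[uv[:,1],uv[:,0]],order=1)
    o=np.arange(-.015,.015,.0005)
    def cross(y,o):
        d=np.gradient(y);i=np.argmax(d);w=np.clip(d,0,None)*(abs(o-o[i])<.006);return (w*o).sum()/w.sum()
    E=[cross(scan(g[:,:,0],s,-guess+o,.1),-guess+o) for s in np.arange(-.05,.025,.005)-.013]
    L=[cross(scan(g[:,:,2],s,o,.1),o) for s in list(np.arange(-.2,-.1,.01))+list(np.arange(.08,.15,.01))]
    print('scene: end',np.round(1000*np.median(E),1),np.round(1000*np.std(E),1),'flap edge',np.round(1000*np.median(L),1),np.round(1000*np.std(L),1))
E
python3 - <<'E'
from h import *
f=grab_frame("scene");scene_oh(f,.034);print(get_state()['clock'])
E
```

```text
scene: end -27.6 0.4 flap edge 2.2 0.4
11.875
```

Run:
```python
from h import *
n=np.array([-.06961,.99757])
c=np.array([.5447,.0435])-n*.0063
move_l([*c,.0884],0.03);sleep(.2)
f=grab_frame("top");measure(f);scene_oh(grab_frame("scene"),.040)
b=c+n*.02
move_l([*b,.0884],0.05);sleep(.1)
f=grab_frame("top");measure(f);g=grab_frame("scene");scene_oh(g,.040)
print(get_state()['contact_force'],get_state()['clock'])
cv2.imwrite('pics/s5.png',cv2.resize(g['img'][130:280,240:440],None,fx=4,fy=4,interpolation=cv2.INTER_CUBIC)[:,:,::-1])
```

```text
overhang mean/min/max mm 39.72 39.07 40.51 angle err deg -0.29 n 35
scene: end -33.4 0.4 flap edge 2.2 0.4
overhang mean/min/max mm 39.81 39.17 40.61 angle err deg -0.3 n 35
scene: end -33.4 0.4 flap edge 2.2 0.4
[ 0.25879564 -0.22238674 -0.96292006] 13.2833
```

View pics/s5.png

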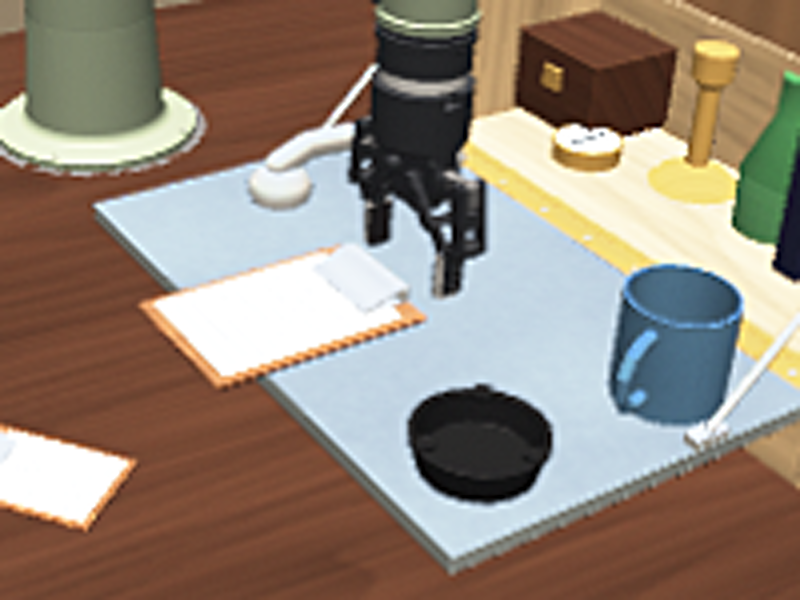

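The scene picture shows the clipboard lying flat with its plain end past the edge, and the fingertips about 20 mm behind the clip. Top reads 39.8 mm and scene about 38.7 mm, so I'm lifting clear and checking once more.

Run:
```python
from h import *
p=get_state()['position']
move_l([p[0],p[1],0.35],0.2)
movep([0.32,0.03,0.5],get_state()['eef_rot'])
f=grab_frame("top");oh,_=measure(f);scene_oh(grab_frame("scene"),.040)
R=rect(f,[315,200]);print(R)
cv2.imwrite('pics/t6.png',cv2.resize(f['img'][85:300,190:400],None,fx=2.7,fy=2.7)[:,:,::-1])
for n in("mug","ashtray","receiver"):
    print(n,[(r['score'],r['centre']) for r in tip_of("top",n)][:2])
print(get_state()['clock'])
```

```text
overhang mean/min/max mm 40.85 40.2 41.85 angle err deg -0.43 n 35
scene: end -33.4 0.4 flap edge 2.2 0.4
((555.4232177734375, -61.877532958984375), (124.06082153320312, 179.7106170654297), 4.132987022399902)
mug [(0.62, [249.6, 120.1])]
ashtray [(0.78, [310.9, 116.7])]
receiver [(0.84, [264.5, 261.8])]
16.0917
```

View pics/t6.png

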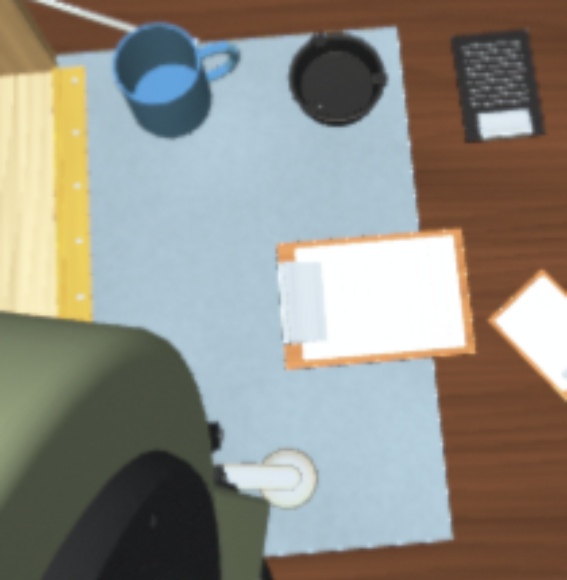

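The top picture shows the clipboard square to the edge and overhanging it. Its plain end runs from about (361,170) to (365,215) in full-picture pixels. The mug, ashtray and receiver are where they were, and the hand is well above the flap.

Run:
```python
from cell import *
sign_off()
```

```text
the job is handed in; nothing more can be done
```

The clipboard now sticks out about 40 mm beyond the flap's front edge, square to it, and I handed the job in at about 16 s. No verdict came back.

I pushed the clip end with the two open fingertips skimming just above the flap. The push was an arc of about 20° to square the clipboard, then straight out, then a final 6 mm after a camera check. It was never gripped or lifted. The hand then backed off and went up clear of the flap.

**Overhang:** the cameras disagreed by 1–2 mm. The top camera read 39.8 mm before the hand lifted and 40.9 mm after, which I put down to lighting, because the scene camera's reading did not change. The scene camera gave about 38.7 mm, and that depends on my assuming it sees the board's upper edge.

**Squareness:** the end line was within 0.3–0.4° of the edge, and the outline fit was within about 0.15°.

**Other checks:** the mug, ashtray and receiver showed in their original places, to within 3 pixels. Force readings taken between pushing moves stayed under 2 N. The one deliberate press was a light touch of about 4 N on the flap to find its height.

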